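Raise the arm of a draining stand by one hole and hold the lock pin home

ROBOT

A 6-joint arm with a two-finger parallel gripper is mounted at the origin on a cart in front of the work surface, level with it; the furniture and walls round the work are solid. World frame = base frame: x ahead of the robot, y to its left, z up, the work surface at z = 0. Lengths are in m, angles in degrees, forces in N, time in s.
With the tool pointing down it reaches from about 0.3 to 1 m from the base axis. Payload 5.1 kg.
Tool frame: the origin (TCP) lies midway between the tips of the shut fingers; the grasp point (between the pads) lies 19 mm behind it (r.grip_depth is the distance from the TCP to the grasp point, in m); x points along the fingers, z is the direction in which the jaws open and shut, and the axes are right-handed (so a half turn about x gives the same grasp; the last joint's range is limited). The gripper opens to 95 mm and grips with 3 to 60 N. Pads are 20 mm wide; open, the fingers measure 119 mm over their backs; the gripper's body (75 mm by 180 mm) begins 59 mm behind the grasp point.
Start: joints at [-81.91, 7.093, 94.555, -0, 78.352, -4.733], TCP at [0.144, -0.634, 0.215] pointing down, gripper open.
Joint ranges: [-149.61, 149.61], [-58.7, 133.49], [1.44, 155.28], [-77.14, 257.14], [18.33, 153.61], [-166.67, 166.67]. Speed limits (degrees/s): [147.25, 147.25, 180, 180, 180, 180].

INTERFACE

Orientations are given as a 3x3 rotation matrix whose columns are the frame's x, y, z axes.
In Python, from plant import r, vision gives the robot as it stands. The module is installed in compiled form; this text tells all that it offers.
- The arm moves only by the tool drive_tool, never from a script. Its argument "motion" is a list of rows, each an object of numbers: "tx", "ty", "tz": the shift along the tool's x, y, z in units of 40 mm (1.0 is 40 mm); "rx", "ry", "rz": the turn, a rotation vector about the tool's x, y, z in units of 6 degrees (1.0 is 6 degrees); "jaw": the opening, from -1 (shut) to 1 (fully open), so that 0 is half open. In form: [{"tx": .., "ty": .., "tz": .., "rx": .., "ry": .., "rz": .., "jaw": ..}, ...]. A call has exactly 5 rows; each row shifts and turns the pose as measured when the row begins, along the tool's axes as they then stand; what a row does not reach is not made up. A row lasts 1/10 s, in which the tool goes at most 50 mm and 8.59 degrees, less where a joint would pass 70% of its speed; a pose out of reach is approached as far as the arm can. A call is refused whole if a number of a shift passes 1 or a number of a turn 1, either way. A call with a gripper value outside its range is refused whole. The fingers move at their own pace and stop on an object; "squeeze" is the grip in N (left out, the last holds). Time passes only in rows, so rows that do not move let the fingers close, or fill a call up. It gives the time, the measured TCP pose, the force and the opening at its end, in the units of the state.
- r.observe(): the state, without advancing time (a new reading comes with each control period).
- vision.capture(name): name is "scene" or "top" or "wrist"; returns (picture, depth): 480x640x3 uint8, red, green, blue; 480x640 float32, m along the optical axis (not along the pixel's ray), 0 where there is no reading.
- vision.get_calibration(name): a dict with "vfov" (degrees; the focal length in pixels is half the picture's height over the tangent of half this angle, whatever the lens; pixels are square), "cx", "cy" (the principal point, pixels), "R" (3x3) and "t" (3): a world point X has camera coordinates R X + t. Camera axes: x right, y down, z forward; pixel columns grow to the right and rows downward; lengths in m; the calibration is good to about 2 mm. A picture is of the moment at which its call begins: read the wrist's pose just before it. get_calibration takes no time and is no camera call; for the wrist camera it gives the pose at the moment of the call.
- r.job_done(): hands the job in, once; it reports no verdict.
The state is a dict: "time_s": time; "q": joint angles; "joint_velocities": joint speeds; "joint_torque": joint torques, N m; "ee_pos": TCP position; "ee_rot": TCP orientation; "force": force on the tool from outside, world axes, zero at the start; "moment": the same for the moment, N m; "grip_width": opening from 0.0 (shut) to 1.0 (fully open).
Only numpy, scipy, OpenCV 4.12 (cv2) and the standard library are available. Lean on these libraries where they do the work, as an engineer would, in place of code of your own. Each camera call takes 0.05 s, during which the arm holds its last target. There are 200 camera calls.

TASK

The specimen cup does not fit under the wire basket on the draining stand. Lift the basket off the hook and stand it upright in the drip tray without dropping it; only then pull the plunger knob, raise the sleeve with its arm to the next hole up, and let the pin go fully home in that hole. Finish while still gripping the knob with the pin home, because the clamp screw behind is tightened only afterwards; do not let the sleeve drop, and leave the loose cup, dropper bottle and timer alone.

Things in the scene. Friction and masses are not known exactly. Their poses are not given: they have to be found in the camera images.
- stand: draining stand, fixed: grey base plate 150 x 110 x 15 mm, aluminium square post 30 mm wide, top at z = 0.276, five 11 mm holes in its front face at z = 0.09, 0.13, 0.17, 0.21, 0.25. Origin on the bench under the post's middle. Its -x axis points out of the perforated face towards the robot, +y to the left along the hook arm; yaw varies by up to 0.3 rad
- sleeve (a joint): height in m of the grey sleeve (47 x 47 x 64 mm, 0.5 kg) that slides on the post with plunger and arm. 0 as found, pin in the second hole from below (reads about -0.001: play 1.4 mm each way); +0.040 = next hole up, -0.040 = lower stop. With the pin clear it slides down by its own weight (3 N net); with the pin in a hole it is locked
- plunger (a joint): how far in m the spring plunger is pulled out along stand -x: 0 = pin home in a hole, 0.012 or more = clear of the post, 0.016 = stop. The spring pulls it in with 5 N at 0, 9 N at 0.016. Between holes a released pin presses its round nose on the post (reads 0.0113 to 0.012), slides along it with some friction and drops into the next hole
- knob: black round plunger knob, axis along stand x: 26 mm diameter, 29 mm rim at its outer end, 34 mm long. Origin on the axis at mid-length, 67 mm in front (stand -x) of the post's middle; z = 0.13 in the hole as found. Grip across its diameter (stand y) from above, pull along stand -x, raise, follow the spring back in. The arm and sleeve are behind it; nothing is above or beside it
- hang_point (a point): middle line of the hook arm (steel rod 8 mm thick along stand y) at the dip where the basket hangs, 125 mm along stand +y from the post's middle, z = 0.165 as found. Beyond it the arm rises to a turned-up tip 26 mm further out whose top is 25 mm above this point
- basket: round steel wire basket with bail, 66 mm diameter, 50 mm deep, 157 mm tall in all, 0.11 to 0.21 kg. Origin at the centre of its underside, z up; about 47 mm above the bench when hanging. The bail stands in its x-z plane and hooks over the arm; raise it about 30 mm to pass outwards (stand +y) over the tip
- basket_grip (a point): centre of the black handle block on top of the bail, 36 mm along basket x, 14 mm along basket y, 31 mm tall, 142.5 mm above the basket's underside. Grip across the 36 mm: then the fingers go down either side of the arm; basket x is along stand x while it hangs
- tray: white drip tray, fixed to the bench, 130 (x) x 170 (y) mm outside, walls 3 mm thick and 22 mm high, inner floor 3 mm above the bench. Origin under its centre
- cup: bystander: loose specimen cup with blue lid, 58 mm diameter, 70 mm tall, origin under its centre
- dropper_bottle: bystander: loose dropper bottle with green tip, 25 mm diameter, 74 mm tall, origin under its centre
- timer: bystander: loose digital timer, 66 x 64 x 19 mm, origin under its centre

How it is judged (in metres and radians):
On the way, in this order (a step that is already met when the one before it is completed fails the run):
1. the basket is lifted up off the hook arm (contact force between basket and stand below 0.05 N and horizontal distance between basket and hang_point above 0.06 m and contact force between the fingers and basket above 0.5 N), for 0.1 s.
2. the basket stands upright in the drip tray, released, with the pin still home (x of basket in the frame of tray between -0.05 and 0.05 m and y of basket in the frame of tray between -0.07 and 0.07 m and height (world z) of basket below 0.008 m and angle between basket's own z axis and vertical below 0.1 rad and contact force between the fingers and basket below 0.05 N and value of joint plunger below 0.003 m), for 0.2 s.
3. the pin is pulled clear of the hole (value of joint plunger above 0.0115 m), for 0.05 s.
4. the sleeve is slid up with the pin out (value of joint sleeve above 0.02 m and value of joint plunger above 0.009 m), for 0.05 s.
At the end, for the whole second after the job is handed in: sleeve in the next hole up (0.040 within 3 mm), plunger home within 2 mm, fingers still gripping the knob with more than 1 N, basket standing upright (within 0.1 rad) and at rest on the floor of the drip tray (value of joint sleeve between 0.037 and 0.043 m and value of joint plunger below 0.002 m and contact force between the fingers and knob above 1 N and x of basket in the frame of tray between -0.05 and 0.05 m and y of basket in the frame of tray between -0.07 and 0.07 m and height (world z) of basket below 0.008 m and angle between basket's own z axis and vertical below 0.1 rad and linear speed of basket below 0.02 m/s); the arm keeps its last pose, push and grip.
It fails at once if the pin is pulled out before the basket is off the arm (value of joint plunger above 0.006 m and horizontal distance between basket and hang_point below 0.04 m).
It fails at once if the basket is let go in the air (contact force between the fingers and basket below 0.02 N and horizontal distance between basket and hang_point above 0.045 m and height (world z) of basket above 0.02 m).
It fails at once if the sleeve drops below its first hole (value of joint sleeve below -0.012 m).
It fails at once if the sleeve is raised past the next hole (value of joint sleeve above 0.06 m).
It fails at once if a bystander is pushed about (distance of any of cup, dropper_bottle, timer from where it was at the start of the episode above 0.03 m).
It also fails if it takes over 54 s, if anything falls off the work surface, if the arm or the gripper's body presses on something with over 40 N, if the wrist force passes 120 N, or if a joint passes its speed limit or range.

## Working session

There is one attempt and no reset: what is moved stays moved. The work goes in short steps, Python scripts to look and compute and a tool call to move; the robot and the scene stay as the last step left them, time stands still between calls to the robot, and variables do not carry over. Pictures are saved under pics/ and viewed, about 8 in all and at most 12, crops included, and the job is handed in when it is done.

Besides the shell and the picture viewer there is one more tool, called after "Request:" by a JSON object that holds its "op" and its "data". drive_tool: Moves the arm, as the interface text tells. Its arguments: {"type":"object","properties":{"motion":{"type":"array","items":{"type":"object","properties":{"tx":{"type":"number"},"ty":{"type":"number"},"tz":{"type":"number"},"rx":{"type":"number"},"ry":{"type":"number"},"rz":{"type":"number"},"jaw":{"type":"number"}}}},"squeeze":{"type":"number"}},"required":["motion"]}

```bash
mkdir -p pics; cat > h.py <<'E'
import numpy as np, cv2
from plant import r, vision
def cap(n):
    c=vision.get_calibration(n); p,d=vision.capture(n); return p,d,c
def cloud(d,c):
    f=240/np.tan(np.radians(c['vfov'])/2); v,u=np.mgrid[:480,:640]
    P=np.stack([(u-c['cx'])/f*d,(v-c['cy'])/f*d,d],-1)
    W=(P-np.array(c['t']))@np.array(c['R']); W[d==0]=np.nan; return W
def save(n,p): cv2.imwrite('pics/'+n+'.png',p[...,::-1])
E
python3 - <<'E'
from h import *
o=r.observe(); print(o['time_s'],np.round(o['ee_rot'],3).tolist(),o['force'],r.grip_depth)
ims=[]
for n in('scene','top'):
    p,d,c=cap(n); np.savez(n,p=p,d=d,W=cloud(d,c)); print(n,c['vfov'],np.round(c['R'],3).tolist(),np.round(c['t'],3)); save(n,p)
E
```

```text
0.0 [[-0.0, 0.975, 0.222], [0.002, 0.222, -0.975], [-1.0, 0.0, -0.002]] [ 0.50018082  0.02206172 -0.15301013] 0.0188
scene 51.740121356932235 [[-0.73, -0.684, -0.019], [-0.307, 0.352, -0.885], [0.611, -0.64, -0.466]] [0.323 0.282 0.728]
top 56.085846429968484 [[-0.002, -0.999, -0.033], [-0.99, 0.006, -0.138], [0.138, 0.032, -0.99]] [-0.008  0.497  1.105]
```

View pics/scene.png

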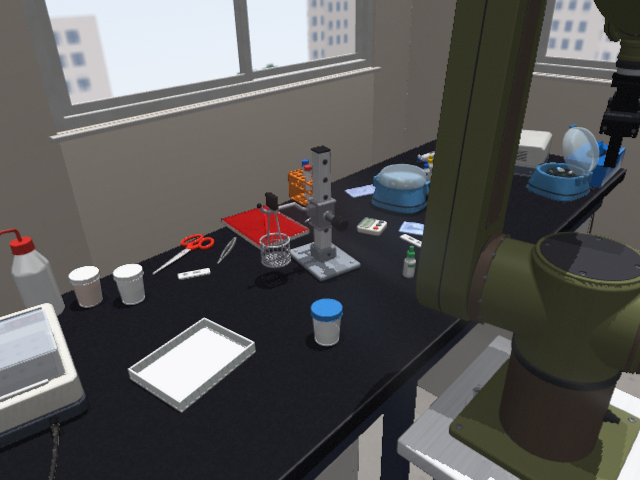

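View pics/top.png

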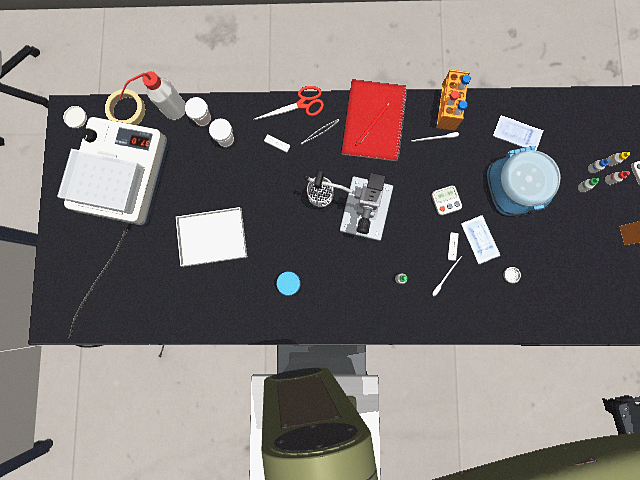

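The scene view shows the stand at (320,215), the basket at (275,240), the tray at (192,362) and the cup at (326,322). In the top view the post is at about (375,183), the knob at (363,226), the basket at (320,190), the tray at (211,236), the cup at (288,283) and the bottle at (401,279).

```bash
python3 - <<'E'
from h import *
z=np.load('top.npz'); W=z['W']; p=z['p'].astype(int)
g=p.mean(-1)
def box(n,u0,u1,v0,v1,zl,zh,f=None):
    m=np.zeros(g.shape,bool); m[v0:v1,u0:u1]=1; m&=(W[...,2]>zl)&(W[...,2]<zh)
    if f is not None: m&=f
    Q=W[m]; 
    if len(Q)<4: print(n,len(Q)); return
    rr=cv2.minAreaRect((Q[:,:2]*1000).astype(np.float32)); print(n,len(Q),'med',np.round(np.median(Q,0),4),'rect c',np.round(rr[0],1),np.round(rr[1],1),round(rr[2],2))
box('tray',165,255,200,275,.012,.04)
box('trayfloor',165,255,200,275,-.005,.012,g>150)
box('posttop',335,400,160,240,.262,.29)
box('base',335,400,160,250,.005,.025,g>100)
box('sleeve',335,400,160,240,.14,.175)
box('knob',345,385,205,245,.12,.16)
box('arm',325,355,165,215,.15,.2)
box('handle',295,335,165,215,.17,.24)
box('hand_all',295,335,165,215,.13,.3)
box('cup',270,305,265,300,.05,.09)
box('bot',390,415,265,295,.05,.09)
box('timer',425,465,180,220,.01,.03)
z=np.load('scene.npz'); W=z['W']; p=z['p'].astype(int); g=p.mean(-1)
print('SCENE')
box('posttop',300,345,140,170,.270,.282)
box('handle',258,285,185,215,.17,.24)
box('handledark',258,285,185,215,.17,.24,g<60)
box('knob',322,350,205,235,.1,.16,g<60)
box('basketlow',255,295,230,270,.03,.11)
E
```

```text
tray 414 med [0.5065 0.2773 0.0201] rect c [502.4 268. ] [130.8 171.2] 7.98
trayfloor 2872 med [0.5025 0.2701 0.0026] rect c [504.5 272.2] [135.6 178.9] 8.25
posttop 258 med [ 0.5737 -0.1354  0.2755] rect c [ 575.1 -135.4] [31.7 33.2] 75.32
base 1389 med [ 0.5572 -0.1254  0.0146] rect c [ 575.  -135.6] [109.4 149.4] 76.14
sleeve 398 med [ 0.5698 -0.1174  0.1583] rect c [552.8 -98. ] [108.  107.2] 75.32
knob 308 med [ 0.5202 -0.1227  0.1372] rect c [ 523.1 -127. ] [39.  65.2] 77.52
arm 102 med [ 0.593  -0.0618  0.1672] rect c [593.4 -63.2] [66.   8.5] 75.64
handle 167 med [ 0.6053 -0.0165  0.199 ] rect c [603.3 -18.3] [62.6 33.9] 50.03
hand_all 224 med [ 0.602  -0.0167  0.1882] rect c [603.8 -18.4] [39.8 59.9] 17.65
cup 439 med [0.3791 0.0607 0.0685] rect c [380.7  60.9] [56.2 53.8] 0.01
bot 43 med [ 0.3904 -0.2181  0.0595] rect c [ 390.7 -218.2] [14.6 15.2] 0.08
timer 608 med [ 0.593  -0.3417  0.016 ] rect c [ 594.1 -342.4] [65.8 64.9] 17.74
SCENE
posttop 119 med [ 0.5665 -0.131   0.2761] rect c [ 572.  -134.4] [31.9 34.2] 75.57
handle 244 med [ 0.5986 -0.0114  0.1879] rect c [601.6 -13.1] [34.8 51.5] 20.97
handledark 189 med [ 0.5958 -0.0115  0.1895] rect c [598.7  -7.3] [33.8 38.2] 21.95
knob 241 med [ 0.4999 -0.1133  0.1331] rect c [ 523.3 -125. ] [30.3 71.7] 69.52
basketlow 674 med [ 0.5982 -0.0129  0.0687] rect c [602. -17.] [63.9 67.3] 35.57
```

```bash
cat >> h.py <<'E'
from scipy.spatial.transform import Rotation as Ro
ST=np.array([.575,-.1355]); YAW=np.radians(-14.0)
def sw(x,y):
    c,s=np.cos(YAW),np.sin(YAW); return ST+[c*x-s*y,s*x+c*y]
def stf(p): 
    c,s=np.cos(YAW),np.sin(YAW); d=np.array(p)[:2]-ST; return np.array([c*d[0]+s*d[1],-s*d[0]+c*d[1]])
def plan(pos,yawz,vmax=.045,n=5):
    o=r.observe(); R=np.array(o['ee_rot']); p=np.array(o['ee_pos']); pos=np.array(pos)
    a=np.radians(yawz); zt=np.array([np.cos(a),np.sin(a),0]); xt=np.array([0,0,-1.]); Rt=np.stack([xt,np.cross(zt,xt),zt],1)
    print('t',round(o['time_s'],2),'p',np.round(p,4),'st',np.round(stf(p),4),'F',np.round(o['force'],1),'w',round(o['grip_width'],3),'yaw',round(float(np.degrees(np.arctan2(R[1,2],R[0,2]))),1))
    for i in range(n):
        d=R.T@(pos-p); L=max(1,np.linalg.norm(d)/vmax,np.abs(d).max()/.04); d=d/L
        w=Ro.from_matrix(R.T@Rt).as_rotvec(); w=w/max(1,np.degrees(np.abs(w).max())/6)
        print('{'+', '.join(f'"{k}":{v:.2f}' for k,v in zip(['tx','ty','tz','rx','ry','rz'],[*(d/.04),*(np.degrees(w)/6)]) if abs(v)>=.005)+'}')
        p=p+R@d; R=R@Ro.from_rotvec(w).as_matrix()
    print('left mm',np.round((pos-p)*1000,1))
E
python3 -c "
from h import *
plan([.42,-.25,.34],-40,n=12)"
```

```text
t 0.1 p [ 0.1441 -0.6332  0.2135] st [-0.2976 -0.5872] F [ 0.  -0.3 -0.8] w 0.998 yaw -77.2
{"tx":-0.29, "ty":0.81, "tz":-0.72, "rx":-1.00}
{"tx":-0.29, "ty":0.89, "tz":-0.63, "rx":-1.00}
{"tx":-0.29, "ty":0.95, "tz":-0.53, "rx":-1.00}
{"tx":-0.29, "ty":1.00, "tz":-0.43, "rx":-1.00}
{"tx":-0.28, "ty":1.00, "tz":-0.31, "rx":-1.00}
{"tx":-0.27, "ty":1.00, "tz":-0.20, "rx":-1.00}
{"tx":-0.27, "ty":1.00, "tz":-0.10, "rx":-0.20}
{"tx":-0.27, "ty":1.00, "tz":-0.07}
{"tx":-0.27, "ty":1.00, "tz":-0.07}
{"tx":-0.27, "ty":1.00, "tz":-0.07}
{"tx":-0.27, "ty":1.00, "tz":-0.07}
{"tx":-0.10, "ty":0.37, "tz":-0.03}
left mm [0. 0. 0.]
```

Request:
{"op": "drive_tool", "data": {"motion": [{"tx":-0.3,"ty":0.8,"tz":-0.7,"rx":-1.0,"jaw":1},{"tx":-0.3,"ty":0.9,"tz":-0.6,"rx":-1.0,"jaw":1},{"tx":-0.3,"ty":0.95,"tz":-0.5,"rx":-1.0,"jaw":1},{"tx":-0.3,"ty":1.0,"tz":-0.4,"rx":-1.0,"jaw":1},{"tx":-0.3,"ty":1.0,"tz":-0.3,"rx":-1.0,"jaw":1}], "squeeze": 30}}

```text
schema error: expected keys tx, ty, tz, rx, ry, rz, jaw
```

```bash
python3 -c "
from h import *
plan([.604,-.015,.33],-14,n=15)"
```

```text
t 0.1 p [ 0.1441 -0.6332  0.2135] st [-0.2976 -0.5872] F [ 0.  -0.3 -0.8] w 0.998 yaw -77.2
{"tx":-0.17, "ty":0.85, "tz":-0.72, "rx":-1.00}
{"tx":-0.17, "ty":0.92, "tz":-0.63, "rx":-1.00}
{"tx":-0.17, "ty":0.98, "tz":-0.53, "rx":-1.00}
{"tx":-0.16, "ty":1.00, "tz":-0.42, "rx":-1.00}
{"tx":-0.16, "ty":1.00, "tz":-0.30, "rx":-1.00}
{"tx":-0.15, "ty":1.00, "tz":-0.19, "rx":-1.00}
{"tx":-0.15, "ty":1.00, "tz":-0.08, "rx":-1.00}
{"tx":-0.15, "ty":1.00, "tz":0.03, "rx":-1.00}
{"tx":-0.15, "ty":1.00, "tz":0.13, "rx":-1.00}
{"tx":-0.16, "ty":1.00, "tz":0.24, "rx":-1.00}
{"tx":-0.16, "ty":1.00, "tz":0.35, "rx":-0.53}
{"tx":-0.16, "ty":1.00, "tz":0.42}
{"tx":-0.16, "ty":1.00, "tz":0.42}
{"tx":-0.16, "ty":1.00, "tz":0.42}
{"tx":-0.16, "ty":1.00, "tz":0.42}
left mm [ 79.9 107.4  20.2]
```

All keys are required in every row.

Request:
{"op": "drive_tool", "data": {"motion": [{"tx":-0.4,"ty":0.8,"tz":-0.7,"rx":-1.0,"ry":0,"rz":0,"jaw":1},{"tx":-0.4,"ty":0.9,"tz":-0.6,"rx":-1.0,"ry":0,"rz":0,"jaw":1},{"tx":-0.4,"ty":0.95,"tz":-0.5,"rx":-1.0,"ry":0,"rz":0,"jaw":1},{"tx":-0.4,"ty":1.0,"tz":-0.4,"rx":-1.0,"ry":0,"rz":0,"jaw":1},{"tx":-0.4,"ty":1.0,"tz":-0.3,"rx":-1.0,"ry":0,"rz":0,"jaw":1}], "squeeze": 30}}

```text
time_s: 0.6
ee_pos: [0.2714, -0.4571, 0.2883]
ee_rot: [[-0.004, 0.726, 0.688], [0.015, 0.688, -0.725], [-1.0, 0.008, -0.014]]
force: [1.0, -0.3, 0.7]
grip_width: 1.005
```

```bash
python3 -c "
from h import *
plan([.604,-.015,.33],-14,n=15)"
```

```text
t 0.6 p [ 0.2714 -0.4571  0.2883] st [-0.2168 -0.3855] F [ 1.  -0.3  0.7] w 1.005 yaw -46.5
{"tx":-0.07, "ty":1.00, "tz":-0.17, "rx":-1.00, "ry":-0.02, "rz":-0.02}
{"tx":-0.07, "ty":1.00, "tz":-0.06, "rx":-1.00, "ry":-0.02, "rz":-0.02}
{"tx":-0.07, "ty":1.00, "tz":0.04, "rx":-1.00, "ry":-0.02, "rz":-0.02}
{"tx":-0.07, "ty":1.00, "tz":0.15, "rx":-1.00, "ry":-0.02, "rz":-0.02}
{"tx":-0.08, "ty":1.00, "tz":0.26, "rx":-1.00, "ry":-0.02, "rz":-0.02}
{"tx":-0.08, "ty":1.00, "tz":0.37, "rx":-0.42, "ry":-0.01, "rz":-0.01}
{"tx":-0.08, "ty":1.00, "tz":0.42}
{"tx":-0.08, "ty":1.00, "tz":0.42}
{"tx":-0.08, "ty":1.00, "tz":0.42}
{"tx":-0.08, "ty":1.00, "tz":0.42}
{"tx":-0.08, "ty":1.00, "tz":0.42}
{"tx":-0.08, "ty":1.00, "tz":0.42}
{"tx":-0.08, "ty":1.00, "tz":0.42}
{"tx":-0.01, "ty":0.10, "tz":0.04}
{}
left mm [0. 0. 0.]
```

Motion tracks well. I'll send two calls.

Request:
{"op": "drive_tool", "data": {"motion": [{"tx":-0.2,"ty":1.0,"tz":-0.17,"rx":-1.0,"ry":0,"rz":0,"jaw":1},{"tx":-0.2,"ty":1.0,"tz":-0.06,"rx":-1.0,"ry":0,"rz":0,"jaw":1},{"tx":-0.2,"ty":1.0,"tz":0.04,"rx":-1.0,"ry":0,"rz":0,"jaw":1},{"tx":-0.2,"ty":1.0,"tz":0.15,"rx":-1.0,"ry":0,"rz":0,"jaw":1},{"tx":-0.2,"ty":1.0,"tz":0.26,"rx":-1.0,"ry":0,"rz":0,"jaw":1}]}}

```text
time_s: 1.1
ee_pos: [0.3951, -0.287, 0.3316]
ee_rot: [[-0.003, 0.264, 0.965], [0.015, 0.964, -0.264], [-1.0, 0.013, -0.007]]
force: [0.4, -1.1, -0.3]
grip_width: 1.003
```

Request:
{"op": "drive_tool", "data": {"motion": [{"tx":-0.1,"ty":1.0,"tz":0.37,"rx":-0.4,"ry":0,"rz":0,"jaw":1},{"tx":0,"ty":1.0,"tz":0.42,"rx":0,"ry":0,"rz":0,"jaw":1},{"tx":0,"ty":1.0,"tz":0.42,"rx":0,"ry":0,"rz":0,"jaw":1},{"tx":0,"ty":1.0,"tz":0.42,"rx":0,"ry":0,"rz":0,"jaw":1},{"tx":0,"ty":1.0,"tz":0.42,"rx":0,"ry":0,"rz":0,"jaw":1}]}}

```text
time_s: 1.6
ee_pos: [0.524, -0.1029, 0.3381]
ee_rot: [[-0.002, 0.22, 0.975], [0.013, 0.975, -0.22], [-1.0, 0.012, -0.005]]
force: [1.1, -0.6, -0.8]
grip_width: 1.002
```

```bash
python3 -c "
from h import *
plan([.604,-.015,.31],-14,n=10)"
```

```text
t 1.6 p [ 0.524  -0.1029  0.3381] st [-0.0573  0.0193] F [ 1.1 -0.6 -0.8] w 1.002 yaw -12.7
{"tx":0.27, "ty":0.95, "tz":0.54, "rx":0.21, "ry":-0.05, "rz":-0.12}
{"tx":0.26, "ty":0.96, "tz":0.52}
{"tx":0.18, "ty":0.69, "tz":0.37}
{}
{}
{}
{}
{}
{}
{}
left mm [0. 0. 0.]
```

Request:
{"op": "drive_tool", "data": {"motion": [{"tx":0,"ty":0.95,"tz":0.54,"rx":0.2,"ry":-0.05,"rz":-0.1,"jaw":1},{"tx":0,"ty":0.96,"tz":0.52,"rx":0,"ry":0,"rz":0,"jaw":1},{"tx":0.2,"ty":0.7,"tz":0.37,"rx":0,"ry":0,"rz":0,"jaw":1},{"tx":0.3,"ty":0,"tz":0,"rx":0,"ry":0,"rz":0,"jaw":1},{"tx":0.1,"ty":0,"tz":0,"rx":0,"ry":0,"rz":0,"jaw":1}]}}

```text
time_s: 2.1
ee_pos: [0.6076, -0.0053, 0.3111]
ee_rot: [[-0.002, 0.234, 0.972], [0.002, 0.972, -0.234], [-1.0, 0.001, -0.003]]
force: [-0.5, 0.2, 0.5]
grip_width: 1.001
```

```bash
python3 - <<'E'
from h import *
p,d,c=cap('wrist'); W=cloud(d,c); np.savez('w1',p=p,d=d,W=W); save('w1',p)
o=r.observe(); print(np.round(o['ee_pos'],4),np.round(o['ee_rot'],3).tolist())
g=p.astype(int).mean(-1)
S=(W[...,:2]-ST)@np.array([[np.cos(YAW),-np.sin(YAW)],[np.sin(YAW),np.cos(YAW)]])
def f(n,m):
    if m.sum()<5: print(n,m.sum());return
    print(n,m.sum(),'st min/max',np.round(np.nanpercentile(S[m],[2,98],0),4).tolist(),'z',np.round(np.nanmedian(W[m][:,2]),4), 'px',np.argwhere(m).mean(0).round())
z=W[...,2]; near=(np.abs(S[...,0])<.04)&(np.abs(S[...,1]-.125)<.045)
f('handletop',near&(z>.195)&(z<.215)); f('handle',near&(z>.177)&(z<.215)); f('basket',near&(z>.05)&(z<.11))
f('post',(np.hypot(S[...,0],S[...,1])<.04)&(z>.26)&(z<.29))
f('arm',(np.abs(S[...,0])<.02)&(S[...,1]>.04)&(S[...,1]<.1)&(z>.15)&(z<.19))
E
```

```text
[ 0.6073 -0.0055  0.3107] [[-0.003, 0.234, 0.972], [0.002, 0.972, -0.234], [-1.0, 0.002, -0.003]]
handletop 905 st min/max [[-0.0182, 0.1163], [0.0153, 0.1287]] z 0.2 px [249. 322.]
handle 1387 st min/max [[-0.0181, 0.1165], [0.0152, 0.1541]] z 0.199 px [241. 323.]
basket 855 st min/max [[-0.0325, 0.101], [0.0298, 0.1535]] z 0.0947 px [202. 323.]
post 0
arm 515 st min/max [[-0.0052, 0.045], [0.0023, 0.0991]] z 0.1677 px [291. 322.]
```

View pics/w1.png

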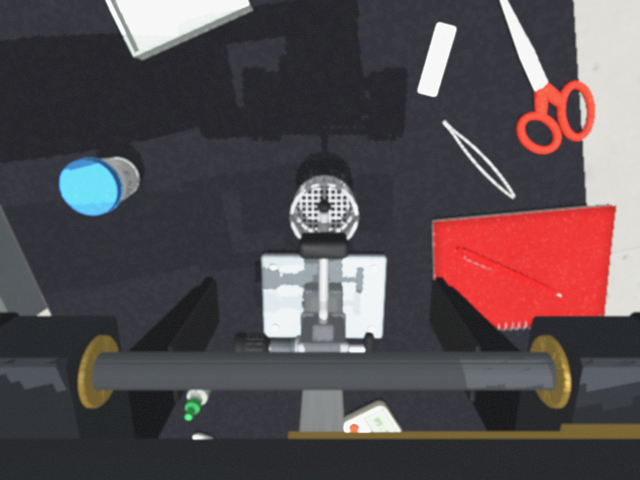

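Wrist view: handle at (323,245), basket rim at (323,205), arm running to the sleeve at (323,325). The measured handle centre is stand (-0.0015, 0.1225) with its top at 0.200, which agrees with the stand geometry.

```bash
python3 -c "
from h import *
t=sw(-.0015,.1225); print(t)
plan([*t,.26],-14,n=3)"
```

```text
[ 0.60317999 -0.01627589]
t 2.15 p [ 0.6073 -0.0055  0.3107] st [-1.000e-04  1.339e-01] F [ 0.1 -0.4 -1.4] w 1.0 yaw -13.6
{"tx":1.00, "ty":-0.23, "tz":-0.03, "rx":0.07, "ry":-0.03, "rz":-0.02}
{"tx":0.27, "ty":-0.06, "tz":-0.01}
{}
left mm [0. 0. 0.]
```

Request:
{"op": "drive_tool", "data": {"motion": [{"tx":0.5,"ty":-0.23,"tz":-0.03,"rx":0.07,"ry":0,"rz":0,"jaw":1},{"tx":0.7,"ty":-0.06,"tz":0,"rx":0,"ry":0,"rz":0,"jaw":1},{"tx":0.7,"ty":0,"tz":0,"rx":0,"ry":0,"rz":0,"jaw":1},{"tx":0.5,"ty":0,"tz":0,"rx":0,"ry":0,"rz":0,"jaw":1},{"tx":0,"ty":0,"tz":0,"rx":0,"ry":0,"rz":0,"jaw":1}]}}

```text
time_s: 2.65
ee_pos: [0.6001, -0.0232, 0.2141]
ee_rot: [[0.0, 0.25, 0.968], [0.0, 0.968, -0.25], [-1.0, 0.0, 0.0]]
force: [-0.4, -0.1, -1.2]
grip_width: 1.001
```

```bash
python3 -c "
from h import *
t=sw(-.0015,.1225)
plan([*t,.168],-14,n=4,vmax=.03)"
```

```text
t 2.65 p [ 0.6001 -0.0232  0.2141] st [-0.0028  0.115 ] F [-0.4 -0.1 -1.2] w 1.001 yaw -14.5
{"tx":0.74, "ty":0.12, "tz":0.02, "rx":-0.08}
{"tx":0.41, "ty":0.07, "tz":0.01}
{}
{}
left mm [0. 0. 0.]
```

Request:
{"op": "drive_tool", "data": {"motion": [{"tx":0,"ty":0.18,"tz":0.03,"rx":-0.08,"ry":0,"rz":0,"jaw":1},{"tx":0.5,"ty":0,"tz":0,"rx":0,"ry":0,"rz":0,"jaw":1},{"tx":0.5,"ty":0,"tz":0,"rx":0,"ry":0,"rz":0,"jaw":1},{"tx":0.1,"ty":0,"tz":0,"rx":0,"ry":0,"rz":0,"jaw":1},{"tx":0,"ty":0,"tz":0,"rx":0,"ry":0,"rz":0,"jaw":1}]}}

```text
time_s: 3.15
ee_pos: [0.6066, -0.0185, 0.1784]
ee_rot: [[0.013, 0.244, 0.97], [-0.001, 0.97, -0.244], [-1.0, 0.002, 0.013]]
force: [0.4, 0.8, 0.8]
grip_width: 0.998
```

```bash
python3 -c "
from h import *
t=sw(-.0015,.1225)
plan([*t,.168],-14,n=1,vmax=.03)"
```

```text
t 3.15 p [ 0.6066 -0.0185  0.1784] st [0.0024 0.1211] F [0.4 0.8 0.8] w 0.998 yaw -14.1
{"tx":0.26, "ty":0.03, "tz":-0.10, "rx":-0.02, "ry":0.12, "rz":-0.02}
left mm [0. 0. 0.]
```

Request:
{"op": "drive_tool", "data": {"motion": [{"tx":0.3,"ty":0.03,"tz":-0.1,"rx":0,"ry":0.1,"rz":0,"jaw":1},{"tx":0,"ty":0,"tz":0,"rx":0,"ry":0,"rz":0,"jaw":0},{"tx":0,"ty":0,"tz":0,"rx":0,"ry":0,"rz":0,"jaw":-0.3},{"tx":0,"ty":0,"tz":0,"rx":0,"ry":0,"rz":0,"jaw":-1},{"tx":0,"ty":0,"tz":0,"rx":0,"ry":0,"rz":0,"jaw":-1}]}}

```text
time_s: 3.65
ee_pos: [0.6053, -0.0164, 0.1705]
ee_rot: [[0.009, 0.244, 0.97], [0.001, 0.97, -0.244], [-1.0, 0.003, 0.008]]
force: [0.2, -0.6, -0.3]
grip_width: 0.723
```

Request:
{"op": "drive_tool", "data": {"motion": [{"tx":0,"ty":0,"tz":0,"rx":0,"ry":0,"rz":0,"jaw":-1},{"tx":0,"ty":0,"tz":0,"rx":0,"ry":0,"rz":0,"jaw":-1},{"tx":0,"ty":0,"tz":0,"rx":0,"ry":0,"rz":0,"jaw":-1},{"tx":0,"ty":0,"tz":0,"rx":0,"ry":0,"rz":0,"jaw":-1},{"tx":0,"ty":0,"tz":0,"rx":0,"ry":0,"rz":0,"jaw":-1}]}}

```text
time_s: 4.15
ee_pos: [0.6049, -0.0162, 0.1711]
ee_rot: [[0.008, 0.244, 0.97], [0.002, 0.97, -0.244], [-1.0, 0.004, 0.007]]
force: [-1.9, 0.5, 1.2]
grip_width: 0.376
```

Gripped at 35.7 mm, matching the 36 mm handle. Next is the lift.

Request:
{"op": "drive_tool", "data": {"motion": [{"tx":-0.3,"ty":0,"tz":0,"rx":0,"ry":0,"rz":0,"jaw":-1},{"tx":-0.4,"ty":0,"tz":0,"rx":0,"ry":0,"rz":0,"jaw":-1},{"tx":-0.4,"ty":0,"tz":0,"rx":0,"ry":0,"rz":0,"jaw":-1},{"tx":-0.3,"ty":0,"tz":0,"rx":0,"ry":0,"rz":0,"jaw":-1},{"tx":0,"ty":0,"tz":0,"rx":0,"ry":0,"rz":0,"jaw":-1}], "squeeze": 35}}

```text
time_s: 4.65
ee_pos: [0.6047, -0.0164, 0.232]
ee_rot: [[0.009, 0.244, 0.97], [0.001, 0.97, -0.244], [-1.0, 0.004, 0.008]]
force: [0.3, -1.2, -1.8]
grip_width: 0.381
```

```bash
python3 -c "
from h import *
plan([*sw(-.0015,.1225),.211],-14,n=1,vmax=.03)"
```

```text
t 4.65 p [ 0.6047 -0.0164  0.232 ] st [0.     0.1228] F [ 0.3 -1.2 -1.8] w 0.381 yaw -14.1
{"tx":0.52, "ty":-0.01, "tz":-0.04, "rx":-0.02, "ry":0.08, "rz":-0.03}
left mm [0. 0. 0.]
```

Request:
{"op": "drive_tool", "data": {"motion": [{"tx":0.3,"ty":0,"tz":0,"rx":0,"ry":0,"rz":0,"jaw":-1},{"tx":0.1,"ty":0,"tz":0,"rx":0,"ry":0,"rz":0,"jaw":-1},{"tx":0,"ty":0.3,"tz":0,"rx":0,"ry":0,"rz":0,"jaw":-1},{"tx":0,"ty":0.5,"tz":0,"rx":0,"ry":0,"rz":0,"jaw":-1},{"tx":0,"ty":0.5,"tz":0,"rx":0,"ry":0,"rz":0,"jaw":-1}]}}

```text
time_s: 5.15
ee_pos: [0.6165, 0.0347, 0.2119]
ee_rot: [[0.005, 0.248, 0.969], [0.002, 0.969, -0.248], [-1.0, 0.003, 0.004]]
force: [-0.2, -0.6, -1.9]
grip_width: 0.382
```

Request:
{"op": "drive_tool", "data": {"motion": [{"tx":0,"ty":0.5,"tz":0,"rx":0,"ry":0,"rz":0,"jaw":-1},{"tx":0,"ty":0.5,"tz":0,"rx":0,"ry":0,"rz":0,"jaw":-1},{"tx":0,"ty":0.5,"tz":0,"rx":0,"ry":0,"rz":0,"jaw":-1},{"tx":0,"ty":0.5,"tz":0,"rx":0,"ry":0,"rz":0,"jaw":-1},{"tx":0,"ty":0.3,"tz":0,"rx":0,"ry":0,"rz":0,"jaw":-1}]}}

```text
time_s: 5.65
ee_pos: [0.6376, 0.1324, 0.2055]
ee_rot: [[-0.005, 0.246, 0.969], [0.003, 0.969, -0.246], [-1.0, 0.002, -0.006]]
force: [0.2, -0.5, -2.0]
grip_width: 0.375
```

```bash
python3 -c "
from h import *
plan([.503,.270,.21],-14,n=12,vmax=.035)"
```

```text
t 5.65 p [0.6376 0.1324 0.2055] st [-0.0041  0.2751] F [ 0.2 -0.5 -2. ] w 0.375 yaw -14.3
{"tx":-0.02, "ty":0.46, "tz":-0.75, "rx":-0.04, "ry":-0.05, "rz":-0.02}
{"tx":-0.02, "ty":0.46, "tz":-0.74}
{"tx":-0.02, "ty":0.46, "tz":-0.74}
{"tx":-0.02, "ty":0.46, "tz":-0.74}
{"tx":-0.02, "ty":0.46, "tz":-0.74}
{"tx":-0.01, "ty":0.23, "tz":-0.37}
{}
{}
{}
{}
{}
{}
left mm [0. 0. 0.]
```

Request:
{"op": "drive_tool", "data": {"motion": [{"tx":0,"ty":0.46,"tz":-0.5,"rx":0,"ry":0,"rz":0,"jaw":-1},{"tx":0,"ty":0.46,"tz":-0.74,"rx":0,"ry":0,"rz":0,"jaw":-1},{"tx":0,"ty":0.46,"tz":-0.74,"rx":0,"ry":0,"rz":0,"jaw":-1},{"tx":0,"ty":0.46,"tz":-0.74,"rx":0,"ry":0,"rz":0,"jaw":-1},{"tx":0,"ty":0.46,"tz":-0.7,"rx":0,"ry":0,"rz":0,"jaw":-1}]}}

```text
time_s: 6.15
ee_pos: [0.5249, 0.2597, 0.2017]
ee_rot: [[-0.011, 0.25, 0.968], [0.001, 0.968, -0.25], [-1.0, -0.002, -0.011]]
force: [-0.1, -0.0, -2.3]
grip_width: 0.379
```

Request:
{"op": "drive_tool", "data": {"motion": [{"tx":0,"ty":0.2,"tz":-0.3,"rx":0,"ry":0,"rz":0,"jaw":-1},{"tx":0,"ty":0,"tz":0,"rx":0,"ry":0,"rz":0,"jaw":-1},{"tx":0.2,"ty":0,"tz":0,"rx":0,"ry":0,"rz":0,"jaw":-1},{"tx":0.2,"ty":0,"tz":0,"rx":0,"ry":0,"rz":0,"jaw":-1},{"tx":0,"ty":0,"tz":0,"rx":0,"ry":0,"rz":0,"jaw":-1}]}}

```text
time_s: 6.65
ee_pos: [0.5134, 0.2717, 0.1828]
ee_rot: [[-0.012, 0.247, 0.969], [-0.001, 0.969, -0.247], [-1.0, -0.004, -0.012]]
force: [-0.4, -0.5, -2.7]
grip_width: 0.379
```

```bash
python3 - <<'E'
from h import *
plan([.503,.270,.127],-14,n=4,vmax=.02)
p,d,c=cap('scene'); W=cloud(d,c); save('s2',cv2.resize(p[150:450,100:400],(600,600)))
P=W[200:420,120:340].reshape(-1,3); Q=P[(np.hypot(P[:,0]-.503,P[:,1]-.27)<.05)&(P[:,2]>.028)&(P[:,2]<.12)]
print(len(Q),np.percentile(Q,[1,50,99],axis=0).round(4).tolist())
E
```

```text
t 6.65 p [0.5134 0.2717 0.1828] st [-0.1583  0.3802] F [-0.4 -0.5 -2.7] w 0.379 yaw -14.3
{"tx":0.49, "ty":-0.04, "tz":-0.08, "rx":-0.05, "ry":-0.11, "rz":0.04}
{"tx":0.49, "ty":-0.04, "tz":-0.09}
{"tx":0.41, "ty":-0.03, "tz":-0.07}
{}
left mm [0. 0. 0.]
1244 [[0.4775, 0.2392, 0.0575], [0.5048, 0.2723, 0.0785], [0.5419, 0.3018, 0.1143]]
```

View pics/s2.png

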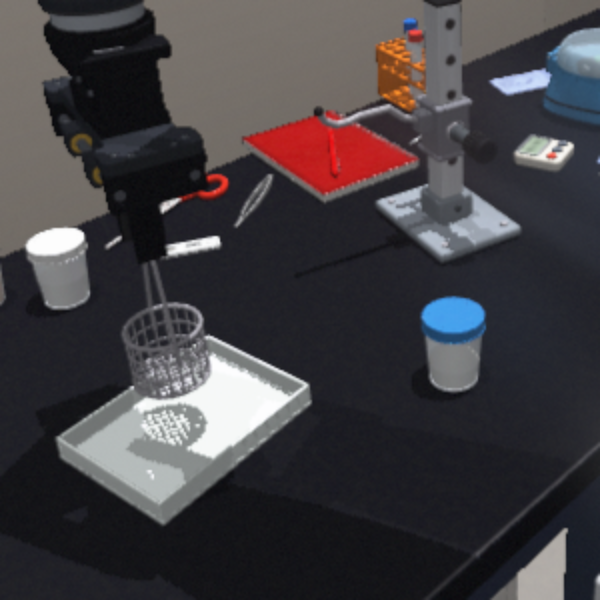

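The basket hangs upright at (165,350) in the crop, over the tray and its shadow, and the hook is empty. Lowering it.

Request:
{"op": "drive_tool", "data": {"motion": [{"tx":0.3,"ty":0,"tz":-0.1,"rx":0,"ry":-0.1,"rz":0,"jaw":-1},{"tx":0.3,"ty":0,"tz":-0.1,"rx":0,"ry":0,"rz":0,"jaw":-1},{"tx":0.3,"ty":0,"tz":0,"rx":0,"ry":0,"rz":0,"jaw":-1},{"tx":0.1,"ty":0,"tz":0,"rx":0,"ry":0,"rz":0,"jaw":-1},{"tx":0,"ty":0,"tz":0,"rx":0,"ry":0,"rz":0,"jaw":-1}]}}

```text
time_s: 7.2
ee_pos: [0.5055, 0.2719, 0.1386]
ee_rot: [[-0.003, 0.249, 0.968], [-0.005, 0.968, -0.249], [-1.0, -0.005, -0.001]]
force: [-0.7, 0.5, -1.9]
grip_width: 0.379
```

```bash
python3 -c "
from h import *
plan([.503,.270,.127],-14,n=1,vmax=.05)"
```

```text
t 7.2 p [0.5055 0.2719 0.1386] st [-0.166   0.3785] F [-0.7  0.5 -1.9] w 0.379 yaw -14.4
{"tx":0.29, "ty":-0.06, "tz":-0.05, "rx":-0.07, "ry":-0.01, "rz":0.05}
left mm [0. 0. 0.]
```

Request:
{"op": "drive_tool", "data": {"motion": [{"tx":0.15,"ty":0,"tz":0,"rx":0,"ry":0,"rz":0.05,"jaw":-1},{"tx":0.05,"ty":0,"tz":0,"rx":0,"ry":0,"rz":0,"jaw":-1},{"tx":0.05,"ty":0,"tz":0,"rx":0,"ry":0,"rz":0,"jaw":-1},{"tx":0,"ty":0,"tz":0,"rx":0,"ry":0,"rz":0,"jaw":-1},{"tx":0,"ty":0,"tz":0,"rx":0,"ry":0,"rz":0,"jaw":-1}]}}

```text
time_s: 7.7
ee_pos: [0.5072, 0.2728, 0.131]
ee_rot: [[0.003, 0.249, 0.968], [0.003, 0.968, -0.249], [-1.0, 0.003, 0.002]]
force: [0.5, -0.3, -1.5]
grip_width: 0.379
```

Request:
{"op": "drive_tool", "data": {"motion": [{"tx":0.06,"ty":0,"tz":0,"rx":0,"ry":0,"rz":0,"jaw":-1},{"tx":0.06,"ty":0,"tz":0,"rx":0,"ry":0,"rz":0,"jaw":-1},{"tx":0.06,"ty":0,"tz":0,"rx":0,"ry":0,"rz":0,"jaw":-1},{"tx":0,"ty":0,"tz":0,"rx":0,"ry":0,"rz":0,"jaw":-1},{"tx":0,"ty":0,"tz":0,"rx":0,"ry":0,"rz":0,"jaw":-1}]}}

```text
time_s: 8.2
ee_pos: [0.5083, 0.274, 0.1303]
ee_rot: [[0.005, 0.249, 0.968], [0.005, 0.968, -0.249], [-1.0, 0.006, 0.003]]
force: [0.4, -0.2, -2.7]
grip_width: 0.376
```

Request:
{"op": "drive_tool", "data": {"motion": [{"tx":0.12,"ty":0,"tz":-0.05,"rx":0,"ry":0,"rz":0,"jaw":-1},{"tx":0.12,"ty":0,"tz":0,"rx":0,"ry":0,"rz":0,"jaw":-1},{"tx":0.12,"ty":0,"tz":0,"rx":0,"ry":0,"rz":0,"jaw":-1},{"tx":0.12,"ty":0,"tz":0,"rx":0,"ry":0,"rz":0,"jaw":-1},{"tx":0.12,"ty":0,"tz":0,"rx":0,"ry":0,"rz":0,"jaw":-1}]}}

```text
time_s: 8.7
ee_pos: [0.5099, 0.2767, 0.1298]
ee_rot: [[0.008, 0.248, 0.969], [0.007, 0.969, -0.248], [-1.0, 0.009, 0.006]]
force: [-8.0, -4.1, 20.0]
grip_width: 0.376
```

```bash
python3 - <<'E'
from h import *
for i in range(2):
    p,d,c=cap('scene'); o=r.observe(); print(np.round(o['ee_pos'],4),np.round(o['force'],1))
save('s3',cv2.resize(p[260:430,110:280],(600,600),interpolation=cv2.INTER_CUBIC))
W=cloud(d,c); P=W[200:420,120:340].reshape(-1,3); Q=P[(np.hypot(P[:,0]-.508,P[:,1]-.274)<.045)&(P[:,2]>.028)&(P[:,2]<.075)]
print(len(Q),np.percentile(Q,[1,50,98],axis=0).round(4).tolist())
E
```

```text
[0.51   0.2767 0.1298] [-9.  -3.7 21.7]
[0.51   0.2767 0.1298] [-9.3 -4.6 21.7]
590 [[0.4749, 0.2425, 0.0289], [0.5028, 0.2762, 0.0487], [0.5389, 0.3049, 0.0702]]
```

Contact at TCP z 0.130 with 20 N up, so the basket is on the floor. I'll unload it, then open.

Request:
{"op": "drive_tool", "data": {"motion": [{"tx":0,"ty":0,"tz":0,"rx":0,"ry":0,"rz":0,"jaw":-1},{"tx":0,"ty":0,"tz":0,"rx":0,"ry":0,"rz":0,"jaw":-1},{"tx":0,"ty":0,"tz":0,"rx":0,"ry":0,"rz":0,"jaw":0.3},{"tx":0,"ty":0,"tz":0,"rx":0,"ry":0,"rz":0,"jaw":0.6},{"tx":0,"ty":0,"tz":0,"rx":0,"ry":0,"rz":0,"jaw":1}]}}

```text
time_s: 9.3
ee_pos: [0.5102, 0.2768, 0.1295]
ee_rot: [[0.009, 0.248, 0.969], [0.008, 0.969, -0.248], [-1.0, 0.01, 0.007]]
force: [0.0, 0.5, 0.7]
grip_width: 0.575
```

Request:
{"op": "drive_tool", "data": {"motion": [{"tx":0,"ty":0,"tz":0,"rx":0,"ry":0,"rz":0,"jaw":1},{"tx":0,"ty":0,"tz":0,"rx":0,"ry":0,"rz":0,"jaw":1},{"tx":0,"ty":0,"tz":0,"rx":0,"ry":0,"rz":0,"jaw":1},{"tx":0,"ty":0,"tz":0,"rx":0,"ry":0,"rz":0,"jaw":1},{"tx":0,"ty":0,"tz":0,"rx":0,"ry":0,"rz":0,"jaw":1}]}}

```text
time_s: 9.8
ee_pos: [0.51, 0.2767, 0.1286]
ee_rot: [[0.008, 0.248, 0.969], [0.007, 0.969, -0.248], [-1.0, 0.009, 0.006]]
force: [0.4, 0.0, 0.6]
grip_width: 0.969
```

Request:
{"op": "drive_tool", "data": {"motion": [{"tx":-0.3,"ty":0,"tz":0,"rx":0,"ry":0,"rz":0,"jaw":1},{"tx":-0.8,"ty":0,"tz":0,"rx":0,"ry":0,"rz":0,"jaw":1},{"tx":-1,"ty":0,"tz":0,"rx":0,"ry":0,"rz":0,"jaw":1},{"tx":-1,"ty":0,"tz":0,"rx":0,"ry":0,"rz":0,"jaw":1},{"tx":-1,"ty":0,"tz":0,"rx":0,"ry":0,"rz":0,"jaw":1}]}}

```text
time_s: 10.3
ee_pos: [0.5051, 0.2739, 0.2925]
ee_rot: [[-0.005, 0.248, 0.969], [0.002, 0.969, -0.248], [-1.0, 0.0, -0.006]]
force: [-0.0, 0.8, -0.9]
grip_width: 0.999
```

```bash
python3 - <<'E'
from h import *
p,d,c=cap('scene')
save('s3',cv2.resize(p[200:430,100:330],(600,600),interpolation=cv2.INTER_CUBIC))
W=cloud(d,c); P=W[200:420,120:340].reshape(-1,3)
for a,b in((.03,.06),(.12,.17)):
    Q=P[(np.hypot(P[:,0]-.508,P[:,1]-.274)<.05)&(P[:,2]>a)&(P[:,2]<b)]
    print(len(Q),np.percentile(Q,[2,50,98],axis=0).round(4).tolist())
plan([*sw(-.069,0),.30],76,n=14)
plan([*sw(-.069,0),.30],-104,n=1)
print(r.observe()['q'])
E
```

```text
539 [[0.4766, 0.2441, 0.0309], [0.5041, 0.2777, 0.0485], [0.5401, 0.3062, 0.0572]]
287 [[0.4899, 0.269, 0.1232], [0.4965, 0.279, 0.1521], [0.5227, 0.2849, 0.1617]]
t 10.35 p [0.5081 0.2752 0.302 ] st [-0.1643  0.3824] F [0.4 0.1 5.2] w 0.999 yaw -14.4
{"ty":-1.00, "tz":0.26, "rx":-1.00, "ry":0.01}
{"ty":-1.00, "tz":0.15, "rx":-1.00, "ry":0.01}
{"ty":-1.00, "tz":0.04, "rx":-1.00, "ry":0.01}
{"ty":-1.00, "tz":-0.06, "rx":-1.00, "ry":0.01}
{"ty":-1.00, "tz":-0.17, "rx":-1.00, "ry":0.01}
{"ty":-1.00, "tz":-0.28, "rx":-1.00, "ry":0.01}
{"ty":-1.00, "tz":-0.40, "rx":-1.00, "ry":0.01}
{"ty":-1.00, "tz":-0.52, "rx":-1.00, "ry":0.01}
{"ty":-0.94, "tz":-0.62, "rx":-1.00, "ry":0.01}
{"ty":-0.33, "tz":-0.27, "rx":-1.00, "ry":0.01}
{"rx":-1.00, "ry":0.01}
{"rx":-1.00, "ry":0.01}
{"rx":-1.00, "ry":0.01}
{"rx":-1.00, "ry":0.01}
left mm [0. 0. 0.]
t 10.35 p [0.5081 0.2752 0.302 ] st [-0.1643  0.3824] F [0.4 0.1 5.2] w 0.999 yaw -14.4
{"ty":-1.00, "tz":0.26, "rx":1.00, "rz":-0.01}
left mm [  -0.  -352.8   -1.8]
[23.013021   -4.6763542  98.19020868  0.21677196 85.93689903 37.37199158]
```

View pics/s3.png

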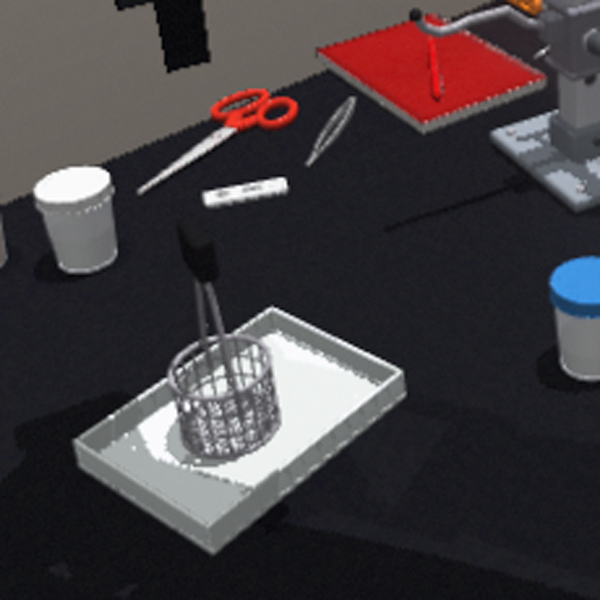

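The basket stands upright, released, in the tray at (225,400) in the crop. The knob grip uses yaw 76, which keeps the camera side away from the post.

Request:
{"op": "drive_tool", "data": {"motion": [{"tx":-0.1,"ty":-0.6,"tz":0.26,"rx":-1,"ry":0,"rz":0,"jaw":1},{"tx":0,"ty":-1,"tz":0.15,"rx":-1,"ry":0,"rz":0,"jaw":1},{"tx":0,"ty":-1,"tz":0.04,"rx":-1,"ry":0,"rz":0,"jaw":1},{"tx":0,"ty":-1,"tz":-0.06,"rx":-1,"ry":0,"rz":0,"jaw":1},{"tx":0,"ty":-1,"tz":-0.17,"rx":-1,"ry":0,"rz":0,"jaw":1}]}}

```text
time_s: 10.85
ee_pos: [0.5165, 0.0877, 0.3161]
ee_rot: [[0.025, -0.298, 0.954], [0.013, 0.954, 0.298], [-1.0, 0.005, 0.027]]
force: [0.3, -0.4, 0.2]
grip_width: 0.997
```

Request:
{"op": "drive_tool", "data": {"motion": [{"tx":0,"ty":-1,"tz":-0.28,"rx":-1,"ry":0,"rz":0,"jaw":1},{"tx":0,"ty":-1,"tz":-0.4,"rx":-1,"ry":0,"rz":0,"jaw":1},{"tx":0,"ty":-0.9,"tz":-0.5,"rx":-1,"ry":0,"rz":0,"jaw":1},{"tx":0,"ty":-0.6,"tz":-0.4,"rx":-1,"ry":0,"rz":0,"jaw":1},{"tx":0,"ty":0,"tz":0,"rx":-1,"ry":0,"rz":0,"jaw":1}]}}

```text
time_s: 11.35
ee_pos: [0.5202, -0.0772, 0.3199]
ee_rot: [[0.033, -0.747, 0.664], [0.01, 0.664, 0.747], [-0.999, -0.018, 0.03]]
force: [0.1, 1.5, -0.0]
grip_width: 0.998
```

```bash
python3 - <<'E'
from h import *
plan([*sw(-.069,0),.28],76,n=7)
E
```

```text
t 11.35 p [ 0.5202 -0.0772  0.3199] st [-0.0673  0.0433] F [ 0.1  1.5 -0. ] w 0.998 yaw 48.4
{"tx":0.75, "ty":-0.34, "tz":-0.77, "rx":-1.00, "ry":0.05, "rz":0.05}
{"tx":0.23, "ty":-0.08, "tz":-0.25, "rx":-1.00, "ry":0.05, "rz":0.05}
{"rx":-1.00, "ry":0.05, "rz":0.05}
{"rx":-1.00, "ry":0.05, "rz":0.05}
{"rx":-0.60, "ry":0.03, "rz":0.03}
{}
{}
left mm [0. 0. 0.]
```

Request:
{"op": "drive_tool", "data": {"motion": [{"tx":0.2,"ty":-0.34,"tz":-0.7,"rx":-1,"ry":0.1,"rz":0.1,"jaw":1},{"tx":0.2,"ty":-0.08,"tz":-0.3,"rx":-1,"ry":0.1,"rz":0.1,"jaw":1},{"tx":0.2,"ty":0,"tz":0,"rx":-1,"ry":0.05,"rz":0.05,"jaw":1},{"tx":0.2,"ty":0,"tz":0,"rx":-1,"ry":0,"rz":0,"jaw":1},{"tx":0,"ty":0,"tz":0,"rx":-0.6,"ry":0,"rz":0,"jaw":1}]}}

```text
time_s: 11.85
ee_pos: [0.5076, -0.1228, 0.2914]
ee_rot: [[0.003, -0.974, 0.225], [0.0, 0.225, 0.974], [-1.0, -0.003, 0.001]]
force: [0.6, -0.0, 0.4]
grip_width: 0.996
```

```bash
python3 - <<'E'
from h import *
plan([*sw(-.069,0),.23],76,n=3)
p,d,c=cap('wrist'); W=cloud(d,c); save('w2',p)
S=(W[...,:2]-ST)@np.array([[np.cos(YAW),-np.sin(YAW)],[np.sin(YAW),np.cos(YAW)]])
z=W[...,2]
def f(n,m):
    if m.sum()<5: print(n,m.sum());return
    print(n,m.sum(),'st',np.round(np.nanpercentile(S[m],[2,50,98],0),4).tolist(),'z',np.round(np.nanpercentile(W[m][:,2],[50,98]),4), 'px',np.argwhere(m).mean(0).round())
k=(np.abs(S[...,1])<.03)&(z>.125)&(z<.155)
f('knob',k&(S[...,0]<-.045)&(S[...,0]>-.12)); f('rim',k&(S[...,0]<-.075)&(S[...,0]>-.12)); f('crest',k&(z>.14)&(S[...,0]<-.045)&(S[...,0]>-.12))
f('post',(np.hypot(S[...,0],S[...,1])<.04)&(z>.26)&(z<.29))
f('sleeve',(np.hypot(S[...,0],S[...,1])<.05)&(z>.155)&(z<.17))
E
```

```text
t 11.85 p [ 0.5076 -0.1228  0.2914] st [-0.0684 -0.004 ] F [ 0.6 -0.   0.4] w 0.996 yaw 77.0
{"tx":1.00, "ty":0.01, "tz":0.06, "rx":0.16, "ry":0.01, "rz":0.03}
{"tx":0.54, "tz":0.03}
{}
left mm [0. 0. 0.]
knob 1533 st [[-0.0857, -0.0134], [-0.0694, -0.0006], [-0.0465, 0.0125]] z [0.1375 0.1418] px [218. 328.]
rim 538 st [[-0.0858, -0.0134], [-0.0815, -0.0006], [-0.0754, 0.0126]] z [0.138 0.142] px [203. 328.]
crest 306 st [[-0.0839, -0.0074], [-0.0733, -0.0004], [-0.057, 0.0058]] z [0.1407 0.1423] px [215. 328.]
post 2342 st [[-0.0101, -0.0154], [0.0016, -0.0003], [0.0143, 0.0147]] z [0.2746 0.2757] px [409. 328.]
sleeve 1560 st [[-0.024, -0.0232], [-0.0157, -0.002], [0.0186, 0.0224]] z [0.1593 0.1686] px [297. 326.]
```

View pics/w2.png

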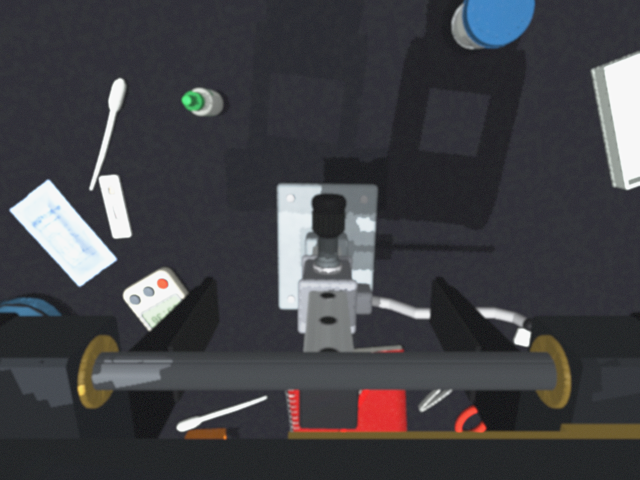

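Wrist view: knob at (328,215), sleeve at (327,270). Measured knob spans stand x -0.086 to -0.050, y about -0.0005, crest 0.142, as expected. Descending.

Request:
{"op": "drive_tool", "data": {"motion": [{"tx":0.5,"ty":0.01,"tz":0.1,"rx":0.16,"ry":0,"rz":0,"jaw":1},{"tx":0.8,"ty":0,"tz":0,"rx":0,"ry":0,"rz":0,"jaw":1},{"tx":0.8,"ty":0,"tz":0,"rx":0,"ry":0,"rz":0,"jaw":1},{"tx":0.4,"ty":0,"tz":0,"rx":0,"ry":0,"rz":0,"jaw":1},{"tx":0,"ty":0,"tz":0,"rx":0,"ry":0,"rz":0,"jaw":1}]}}

```text
time_s: 12.4
ee_pos: [0.5115, -0.1195, 0.1956]
ee_rot: [[0.015, -0.969, 0.247], [-0.004, 0.247, 0.969], [-1.0, -0.015, 0.0]]
force: [0.2, 0.6, -0.6]
grip_width: 0.999
```

```bash
python3 - <<'E'
from h import *
plan([*sw(-.067,-.0005),.11],76,n=5,vmax=.03)
E
```

```text
t 12.4 p [ 0.5115 -0.1195  0.1956] st [-0.0655  0.0001] F [ 0.2  0.6 -0.6] w 0.999 yaw 75.7
{"tx":0.75, "ty":0.02, "tz":-0.01, "rx":-0.05, "rz":0.15}
{"tx":0.75, "ty":0.01, "tz":-0.01}
{"tx":0.64, "ty":0.01}
{}
{}
left mm [0. 0. 0.]
```

Request:
{"op": "drive_tool", "data": {"motion": [{"tx":0.5,"ty":0.06,"tz":0,"rx":0,"ry":0,"rz":0.15,"jaw":1},{"tx":0.6,"ty":0,"tz":0,"rx":0,"ry":0,"rz":0,"jaw":1},{"tx":0.6,"ty":0,"tz":0,"rx":0,"ry":0,"rz":0,"jaw":1},{"tx":0.1,"ty":0,"tz":0,"rx":0,"ry":0,"rz":0,"jaw":1},{"tx":0,"ty":0,"tz":0,"rx":0,"ry":0,"rz":0,"jaw":1}]}}

```text
time_s: 12.9
ee_pos: [0.5125, -0.1199, 0.1253]
ee_rot: [[0.006, -0.968, 0.249], [-0.002, 0.249, 0.968], [-1.0, -0.006, -0.001]]
force: [0.1, -0.1, 1.1]
grip_width: 1.004
```

```bash
python3 - <<'E'
from h import *
plan([*sw(-.067,-.0005),.11],76,n=2,vmax=.03)
E
```

```text
t 12.9 p [ 0.5125 -0.1199  0.1253] st [-0.0645 -0.    ] F [ 0.1 -0.1  1.1] w 1.004 yaw 75.6
{"tx":0.38, "ty":0.07, "tz":-0.01, "rx":-0.07, "ry":-0.01, "rz":0.06}
{}
left mm [0. 0. 0.]
```

Request:
{"op": "drive_tool", "data": {"motion": [{"tx":0.3,"ty":0.1,"tz":0,"rx":-0.05,"ry":0,"rz":0.05,"jaw":1},{"tx":0.1,"ty":0,"tz":0,"rx":0,"ry":0,"rz":0,"jaw":0},{"tx":0,"ty":0,"tz":0,"rx":0,"ry":0,"rz":0,"jaw":-0.3},{"tx":0,"ty":0,"tz":0,"rx":0,"ry":0,"rz":0,"jaw":-1},{"tx":0,"ty":0,"tz":0,"rx":0,"ry":0,"rz":0,"jaw":-1}]}}

```text
time_s: 13.4
ee_pos: [0.5108, -0.1197, 0.1121]
ee_rot: [[0.006, -0.97, 0.244], [-0.003, 0.244, 0.97], [-1.0, -0.007, -0.001]]
force: [0.7, 0.2, -0.6]
grip_width: 0.722
```

Request:
{"op": "drive_tool", "data": {"motion": [{"tx":0,"ty":0,"tz":0,"rx":0,"ry":0,"rz":0,"jaw":-1},{"tx":0,"ty":0,"tz":0,"rx":0,"ry":0,"rz":0,"jaw":-1},{"tx":0,"ty":0,"tz":0,"rx":0,"ry":0,"rz":0,"jaw":-1},{"tx":0,"ty":0,"tz":0,"rx":0,"ry":0,"rz":0,"jaw":-1},{"tx":0,"ty":0,"tz":0,"rx":0,"ry":0,"rz":0,"jaw":-1}], "squeeze": 45}}

```text
time_s: 13.9
ee_pos: [0.5116, -0.12, 0.1134]
ee_rot: [[0.008, -0.97, 0.244], [-0.004, 0.244, 0.97], [-1.0, -0.009, -0.001]]
force: [1.1, -0.1, 0.2]
grip_width: 0.296
```

```bash
python3 - <<'E'
from h import *
plan([*sw(-.067,-.0005),.11],76,n=1,vmax=.03)
E
```

```text
t 13.9 p [ 0.5116 -0.12    0.1134] st [-0.0653 -0.0003] F [ 1.1 -0.1  0.2] w 0.296 yaw 75.9
{"tx":0.09, "ty":0.04, "tz":-0.01, "rx":-0.02, "ry":-0.01, "rz":0.08}
left mm [0. 0. 0.]
```

Request:
{"op": "drive_tool", "data": {"motion": [{"tx":0,"ty":0,"tz":0,"rx":0,"ry":0,"rz":0,"jaw":-1},{"tx":0,"ty":0,"tz":0,"rx":0,"ry":0,"rz":0,"jaw":-1},{"tx":0,"ty":0,"tz":0,"rx":0,"ry":0,"rz":0,"jaw":-1},{"tx":0,"ty":0.15,"tz":0,"rx":0,"ry":0,"rz":0,"jaw":-1},{"tx":0,"ty":0.15,"tz":0,"rx":0,"ry":0,"rz":0,"jaw":-1}]}}

```text
time_s: 14.4
ee_pos: [0.503, -0.1179, 0.1137]
ee_rot: [[0.017, -0.97, 0.244], [-0.006, 0.244, 0.97], [-1.0, -0.018, -0.002]]
force: [7.0, -1.5, -4.7]
grip_width: 0.263
```

```bash
python3 - <<'E'
from h import *
plan([*sw(-.079,-.0003),.1134],76,n=1,vmax=.03)
E
```

```text
t 14.4 p [ 0.503  -0.1179  0.1137] st [-0.0741 -0.0004] F [ 7.  -1.5 -4.7] w 0.263 yaw 75.9
{"tx":0.01, "ty":0.12, "rx":-0.02, "ry":-0.01, "rz":0.17}
left mm [0. 0. 0.]
```

Request:
{"op": "drive_tool", "data": {"motion": [{"tx":0,"ty":0.18,"tz":0,"rx":0,"ry":0,"rz":0.17,"jaw":-1},{"tx":-0.02,"ty":0.09,"tz":0,"rx":0,"ry":0,"rz":0,"jaw":-1},{"tx":-0.02,"ty":0.08,"tz":0,"rx":0,"ry":0,"rz":0,"jaw":-1},{"tx":-0.02,"ty":0.08,"tz":0,"rx":0,"ry":0,"rz":0,"jaw":-1},{"tx":-0.02,"ty":0.08,"tz":0,"rx":0,"ry":0,"rz":0,"jaw":-1}]}}

```text
time_s: 14.9
ee_pos: [0.4964, -0.1163, 0.1193]
ee_rot: [[0.041, -0.969, 0.245], [-0.012, 0.245, 0.97], [-0.999, -0.043, -0.001]]
force: [12.5, -3.1, -7.1]
grip_width: 0.263
```

```bash
python3 - <<'E'
from h import *
plan([*sw(-.080,-.0003),.1134],76,n=1,vmax=.03)
E
```

```text
t 14.9 p [ 0.4964 -0.1163  0.1193] st [-0.081  -0.0004] F [12.5 -3.1 -7.1] w 0.263 yaw 75.8
{"tx":0.15, "ty":-0.02, "rx":-0.03, "ry":-0.01, "rz":0.41}
left mm [0. 0. 0.]
```

Request:
{"op": "drive_tool", "data": {"motion": [{"tx":-0.12,"ty":0.06,"tz":0,"rx":0,"ry":0,"rz":0.3,"jaw":-1},{"tx":-0.15,"ty":0.06,"tz":0,"rx":0,"ry":0,"rz":0.2,"jaw":-1},{"tx":-0.15,"ty":0.06,"tz":0,"rx":0,"ry":0,"rz":0.2,"jaw":-1},{"tx":-0.1,"ty":0.06,"tz":0,"rx":0,"ry":0,"rz":0.2,"jaw":-1},{"tx":-0.03,"ty":0.06,"tz":0,"rx":0,"ry":0,"rz":0.2,"jaw":-1}]}}

```text
time_s: 15.4
ee_pos: [0.4962, -0.1162, 0.1432]
ee_rot: [[-0.036, -0.969, 0.246], [0.008, 0.246, 0.969], [-0.999, 0.037, -0.001]]
force: [8.2, -1.9, -6.0]
grip_width: 0.267
```

```bash
python3 - <<'E'
from h import *
plan([*sw(-.080,-.0003),.1534],76,n=1,vmax=.03)
E
```

```text
t 15.4 p [ 0.4962 -0.1162  0.1432] st [-0.0812 -0.0003] F [ 8.2 -1.9 -6. ] w 0.267 yaw 75.8
{"tx":-0.26, "ty":-0.02, "rx":-0.04, "ry":-0.01, "rz":-0.36}
left mm [0. 0. 0.]
```

Request:
{"op": "drive_tool", "data": {"motion": [{"tx":-0.08,"ty":0.05,"tz":0,"rx":0,"ry":0,"rz":-0.3,"jaw":-1},{"tx":-0.07,"ty":0.05,"tz":0,"rx":0,"ry":0,"rz":0,"jaw":-1},{"tx":-0.05,"ty":0.05,"tz":0,"rx":0,"ry":0,"rz":0,"jaw":-1},{"tx":-0.02,"ty":0.05,"tz":0,"rx":0,"ry":0,"rz":0,"jaw":-1},{"tx":-0.02,"ty":0.05,"tz":0,"rx":0,"ry":0,"rz":0,"jaw":-1}]}}

```text
time_s: 15.9
ee_pos: [0.4961, -0.1162, 0.1524]
ee_rot: [[0.024, -0.969, 0.246], [-0.007, 0.246, 0.969], [-1.0, -0.025, -0.001]]
force: [10.0, -3.0, -6.8]
grip_width: 0.261
```

```bash
python3 - <<'E'
from h import *
plan([*sw(-.080,-.0003),.1534],76,n=1,vmax=.03)
W=np.load('scene.npz')['W']; p,d,c=cap('scene'); V=cloud(d,c)
YR=np.array([[np.cos(YAW),-np.sin(YAW)],[np.sin(YAW),np.cos(YAW)]])
for A in(W,V):
    S=(A[...,:2]-ST)@YR; z=A[...,2]
    m=(S[...,1]>.04)&(S[...,1]<.11)&(np.abs(S[...,0])<.015)&(z>.14)&(z<.24); print('arm z',m.sum(),np.median(z[m]))
    m=(np.abs(S[...,1]-.0235)<.004)&(np.abs(S[...,0])<.02)&(z>.1)&(z<.22); print('sleeve side z',m.sum(),np.percentile(z[m],[2,98]).round(4))
E
```

```text
t 15.9 p [ 0.4961 -0.1162  0.1524] st [-0.0813 -0.0003] F [10.  -3.  -6.8] w 0.261 yaw 75.8
{"tx":-0.02, "ty":-0.03, "rx":-0.04, "ry":-0.01, "rz":0.23}
left mm [0. 0. 0.]
arm z 115 0.1659328349573507
sleeve side z 150 [0.1003 0.1617]
arm z 123 0.20500876703679244
sleeve side z 105 [0.1377 0.1831]
```

Request:
{"op": "drive_tool", "data": {"motion": [{"tx":-0.03,"ty":-0.03,"tz":0,"rx":0,"ry":0,"rz":0.15,"jaw":-1},{"tx":-0.03,"ty":-0.06,"tz":0,"rx":0,"ry":0,"rz":0,"jaw":-1},{"tx":-0.03,"ty":-0.06,"tz":0,"rx":0,"ry":0,"rz":0,"jaw":-1},{"tx":-0.02,"ty":-0.06,"tz":0,"rx":0,"ry":0,"rz":0,"jaw":-1},{"tx":-0.02,"ty":-0.06,"tz":0,"rx":0,"ry":0,"rz":0,"jaw":-1}]}}

```text
time_s: 16.45
ee_pos: [0.5114, -0.12, 0.1549]
ee_rot: [[0.024, -0.969, 0.246], [-0.007, 0.246, 0.969], [-1.0, -0.025, -0.0]]
force: [4.0, -1.4, -5.0]
grip_width: 0.266
```

```bash
python3 - <<'E'
from h import *
plan([*sw(-.0653,-.0003),.1544],76,n=1,vmax=.03)
E
```

```text
t 16.45 p [ 0.5114 -0.12    0.1549] st [-0.0655 -0.0004] F [ 4.  -1.4 -5. ] w 0.266 yaw 75.8
{"tx":0.01, "rx":-0.04, "rz":0.24}
left mm [0. 0. 0.]
```

The pin dropped back to its starting x position. I'll seat it with a light inward push and check.

Request:
{"op": "drive_tool", "data": {"motion": [{"tx":0,"ty":-0.06,"tz":0,"rx":0,"ry":0,"rz":0,"jaw":-1},{"tx":0,"ty":-0.06,"tz":0,"rx":0,"ry":0,"rz":0,"jaw":-1},{"tx":0,"ty":-0.06,"tz":0,"rx":0,"ry":0,"rz":0,"jaw":-1},{"tx":0,"ty":-0.06,"tz":0,"rx":0,"ry":0,"rz":0,"jaw":-1},{"tx":0,"ty":-0.06,"tz":0,"rx":0,"ry":0,"rz":0,"jaw":-1}]}}

```text
time_s: 16.95
ee_pos: [0.5113, -0.12, 0.1533]
ee_rot: [[-0.009, -0.97, 0.245], [0.001, 0.245, 0.97], [-1.0, 0.009, -0.001]]
force: [-8.2, 2.3, 6.5]
grip_width: 0.262
```

```bash
python3 - <<'E'
from h import *
V0=np.load('scene.npz')['W']; p,d,c=cap('scene'); V=cloud(d,c); save('s4',p)
YR=np.array([[np.cos(YAW),-np.sin(YAW)],[np.sin(YAW),np.cos(YAW)]])
S=(V[...,:2]-ST)@YR; z=V[...,2]
m=(S[...,1]>.04)&(S[...,1]<.11)&(np.abs(S[...,0])<.015)&(z>.14)&(z<.24); print('arm z',np.median(z[m]))
P=V.reshape(-1,3)
for a,b in((.03,.06),(.12,.17)):
    Q=P[(np.hypot(P[:,0]-.508,P[:,1]-.274)<.05)&(P[:,2]>a)&(P[:,2]<b)]; print(len(Q),np.percentile(Q,[2,50,98],axis=0).round(4).tolist())
plan([*sw(-.0653,-.0003),.1544],76,n=1)
E
```

```text
arm z 0.20624121841782042
537 [[0.4766, 0.2442, 0.0314], [0.504, 0.2779, 0.0482], [0.5402, 0.3062, 0.0574]]
288 [[0.4899, 0.2686, 0.1235], [0.4959, 0.2789, 0.1525], [0.5232, 0.285, 0.1617]]
t 17.0 p [ 0.5113 -0.12    0.1532] st [-0.0656 -0.0003] F [-8.5  1.4  5.8] w 0.267 yaw 75.8
{"tx":-0.03, "ty":-0.01, "rx":-0.03, "ry":-0.01, "rz":-0.09}
left mm [0. 0. 0.]
```

View pics/s4.png

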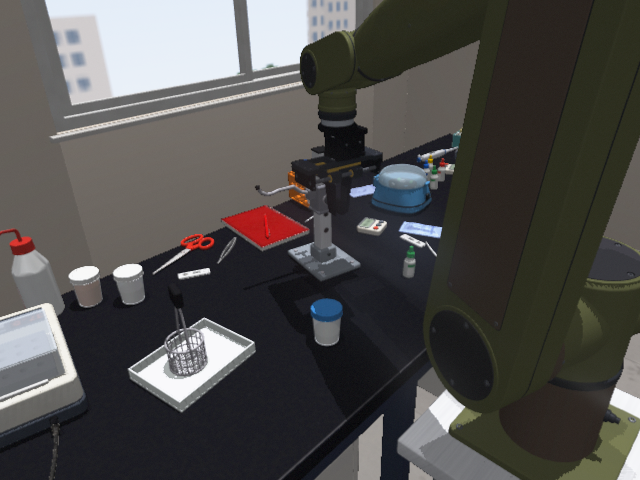

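The sleeve arm is raised at (265,190), the gripper is on the knob at (340,195), the basket is upright in the tray at (187,350), and the cup and bottle are where they were. The arm reads 40.3 mm higher and the pin is home under a light push, so I'm handing in.

```bash
python3 -c "
from plant import r
r.job_done(); o=r.observe(); print(o['time_s'],o['ee_pos'],o['force'],o['grip_width'])"
```

```text
the job is handed in; nothing more can be done
the job is handed in; nothing more can be done
```

The job is done and handed in at about 17 s of the 54 s allowed; the interface gave no verdict.

- **Basket:** I lifted it off the hook, carried it to the drip tray, set it on the floor (20 N contact) and released it. The last picture shows it upright near the tray's centre, unmoved since release.
- **Plunger and sleeve:** I pulled the knob about 16 mm, raised the sleeve and eased the pin into the next hole. The knob came back to within 0.5 mm of where I first gripped it, even under an 8 N inward push. The sleeve's arm reads 40.3 mm higher.
- **Grip:** The fingers were still on the knob at handover, 25 mm apart (knob 26 mm), with the squeeze set to 45 N.
- **Bystanders:** The cup and bottle look unmoved in the last picture, and the timer is visible in its usual place. I judged this by eye and did not re-measure them.

During the pull and lift the tool tilted up to about 2.5° and the sleeve began rising about 6 mm early, once the pin was clear. Neither caused a visible problem. No check failed or disagreed; the sleeve and plunger joints could only be inferred from camera depth and tool pose, not read directly.

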